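# Press the router base plate's three pins home in order

## Robot

A 7-joint arm with a two-finger parallel gripper is mounted at the origin on the work surface. World frame = base frame: x ahead of the robot, y to its left, z up, the work surface at z = 0. Lengths are in mm, angles in rad, forces in N, time in s.
With the tool pointing down it reaches from about 375 to 925 mm from the base axis. Payload 3.1 kg.
Tool frame: the origin (TCP) lies at the centre of the arm's flange, where the gripper is bolted on; the fingertips stand 173 mm ahead of it and the grasp point (between the pads) lies 155 mm ahead of it; z points along the fingers, x is the direction in which the jaws open and shut, and the axes are right-handed (so a half turn about z gives the same grasp; the last joint's range is limited). The gripper opens to 85 mm and grips with 20 to 120 N. Pads are 22 mm wide; open, the fingers measure 114 mm over their backs; the gripper's body (76 mm by 85 mm) begins 54 mm behind the grasp point. The pads swing forward as they close: fully open they stand 13 mm farther back than shut.
Start: joints at [-1.445, 0.383, 0.044, 1.598, -0.018, 1.161, -0.05], TCP at [144.24, 633.799, 404.669] pointing down, gripper open.
Joint ranges: [-2.61, 2.61], [-0.41, 2.15], [-1.48, 1.57], [0, 2.5], [-1.57, 4.71], [0.05, 1.97], [-2.85, 2.85]. Speed limits (rad/s): [2.79, 2.79, 3.14, 3.14, 3.14, 3.14, 3.14].

## Interface

Orientations are given as [roll, pitch, yaw] about the fixed x, y, z axes, in that order (R = Rz(yaw) Ry(pitch) Rx(roll)).
In Python, from plant import r, read_camera, cut_out, tip_of gives the robot as it stands.
- The arm moves only by the tool jog_arm, never from a script. Its argument "motion" is text: rows parted by semicolons, each of 5 numbers parted by spaces: the finger opening in m, from 0 to 0.0854, then the shift along the tool's x, y, z in m, then the turn about the tool's z in degrees. In form: gripper dx dy dz roll; .... A call has 1 to 10 rows; each row shifts and turns the commanded pose from where the row before left it, along the tool's axes as they then stand; what a row does not reach is not made up. A row lasts 1/8 s, in which the tool goes at most 62.5 mm and 10.7 degrees, less where a joint would pass 70% of its speed; a pose out of reach is approached as far as the arm can. A call is refused whole if a number of a shift passes 0.0625 or a number of a turn 10.7, either way. A call with a gripper value outside its range is refused whole. The fingers move at their own pace and stop on an object; "newtons" is the grip in N (left out, the last holds). Time passes only in rows, so rows that do not move let the fingers close. It gives the time, the measured TCP pose, the force and the opening at its end, in the units of the state.
- r.read_state(): the state, without advancing time (a new reading comes with each control period).
- read_camera(name): name is "scene" or "top" or "wrist"; returns a dict with "pixels" (420x560x3 uint8, red, green, blue), "fx", "fy", "cx", "cy" (pixels), "rvec" (rotation vector, rad) and "tvec" (3), from world to camera coordinates, as OpenCV has them. Camera axes: x right, y down, z forward; pixel columns grow to the right and rows downward; lengths in mm; the calibration is good to about 2 mm. The wrist camera is an equidistant fisheye: a pixel r from the principal point sees the ray r / f radians off the axis. A picture is of the moment at which its call begins. There is no depth.
- r.close_job(): hands the job in, once; it reports no verdict.
Trained networks look in a picture, given as the dict that the camera call returned (one of the last four; its "shot" number tells which), for a name from the list of things; names that differ only in an ending like _2 or _b are one class to them, and where a whole thing is asked for, a point or a joint stands for the part that bears it (a point fixed in the world has none). Each returns a list of dicts, best first, with "conf" (0 to 1); they miss things now and then, are a little off and sometimes report something else, mostly with a low value. They report only what shows in the picture. A call takes as long as a camera call. They do not tell look-alikes from the thing itself.
- cut_out(target, picture): "region" (420x560 bool, what is visible of it) and "extent" ([left, top, right, bottom] in pixels, round what is visible of it).
- tip_of(target, picture): "xy" ([column, row] in pixels: a listed point, or the origin of a listed thing).
The state is a dict: "time": time; "q": joint angles; "qd": joint speeds; "joint_torque": joint torques, N m; "eef_pos": TCP position; "ee_rot": TCP orientation; "wrist_force": force on the tool from outside, world axes, zero at the start; "torque": the same for the moment, N m; "gripper_width": opening from 0.0 (shut) to 1.0 (fully open).
Only numpy, scipy, OpenCV 4.12 (cv2) and the standard library are available. Lean on these libraries where they do the work, as an engineer would, in place of code of your own. Each camera call takes 0.05 s, during which the arm holds its last target.

## Task

Fasten the black router base plate to its plywood block: with a fingertip, gently press its three raised steel pins straight down until each head rests on the plate, first the large round pin (it locates the plate), then the square one (it stops it turning), and last the small round one (it locks it). Finish each pin before starting the next, pick nothing up, and leave the block and the things around it where they lie.

Things in the scene. Friction and masses are not known exactly. Their poses are not given: they have to be found in the camera images.
- jig: loose plywood block 170 x 170 x 18 mm, lying flat on the bench, carrying a round black router base plate (160 mm diameter, 10 mm thick, 46 mm hole in its middle; upper face 28 mm above the bench). About 0.9 kg together. Origin: centre of the underside; z up, x from the centre towards the large round pin. May lie at any yaw
- pin_large_top (a point): centre of the upper face of the pin with the large round (28 mm diameter) head, 5 mm thick, plain steel; 58 mm from the plate's centre, along the block's +x. The pin stands upright in the plate and slides straight down only. At joint value 0 this point is 43 mm above the bench (head underside 10 mm clear of the plate), fully home it is 33 mm above it
- pin_square_top (a point): centre of the upper face of the pin with the square (21 mm side) head, 5 mm thick, plain steel; 58 mm from the plate's centre, 120 degrees anticlockwise (seen from above) from the large round pin. The pin stands upright in the plate and slides straight down only. At joint value 0 this point is 43 mm above the bench (head underside 10 mm clear of the plate), fully home it is 33 mm above it
- pin_small_top (a point): centre of the upper face of the pin with the small round (14 mm diameter) head, 5 mm thick, plain steel; 58 mm from the plate's centre, 120 degrees clockwise (seen from above) from the large round pin. The pin stands upright in the plate and slides straight down only. At joint value 0 this point is 43 mm above the bench (head underside 10 mm clear of the plate), fully home it is 33 mm above it
- pin_large (a joint): how far the large round pin has been pressed down, m: 0 fully up, 0.010 home with its head resting on the plate (hard stop). Starts between 0 and 0.002. It slides stiffly, resisting with about 4 N, and stays where it is left; there is no spring
- pin_square (a joint): how far the square pin has been pressed down, m: 0 fully up, 0.010 home with its head resting on the plate (hard stop). Starts between 0 and 0.002. It slides stiffly, resisting with about 4 N, and stays where it is left; there is no spring
- pin_small (a joint): how far the small round pin has been pressed down, m: 0 fully up, 0.010 home with its head resting on the plate (hard stop). Starts between 0 and 0.002. It slides stiffly, resisting with about 4 N, and stays where it is left; there is no spring
- sanding_block: bystander: loose red sanding block, 120 x 62 x 38 mm, beside the plywood block; origin at the centre of its underside
- coaster_a: bystander: loose white ceramic coaster, 94 mm diameter, 8 mm thick, with a thin router bit resting on it (total height 21 mm); origin at the centre of its underside
- coaster_b: bystander: loose white ceramic coaster, 94 mm diameter, 8 mm thick, with a thick router bit resting on it (total height 27 mm); origin at the centre of its underside
There are look-alikes about, which are no part of the job. Of the things that look like the jig, take the one that is farthest from the robot's base at the start.

How it is judged:
By the outcome, as a careful person would: the job done as asked, in the order asked, and still so for the second after the job is handed in, with the robot touching nothing.
It also fails if it takes over 45 s, if anything falls off the work surface, if the arm or the gripper's body presses on something with over 40 N, if the wrist force passes 120 N, or if a joint passes its speed limit or range.

## Working session

There is one attempt and no reset: what is moved stays moved. The work goes in short steps, Python scripts to look and compute and a tool call to move; the robot and the scene stay as the last step left them, time stands still between calls to the robot, and variables do not carry over. Pictures are saved under pics/ and viewed, and the job is handed in when it is done.

Besides the shell and the picture viewer there is one more tool, called after "Request:" as a command line: name --argument value ..., lists and objects as JSON in quotes. jog_arm: Moves the arm, as the interface text tells. Its arguments: {"type":"object","properties":{"motion":{"type":"string"},"newtons":{"type":"number"}},"required":["motion"]}

```bash
ls; mkdir -p pics
python3 - <<'E'
from plant import r, read_camera, cut_out, tip_of
import cv2, numpy as np, pickle
print(r.read_state())
for n in ["scene","top"]:
    p=read_camera(n); pickle.dump(p,open(f"pics/{n}0.pkl","wb"))
    cv2.imwrite(f"pics/{n}0.png",p["pixels"][:,:,::-1])
    print(n,p["fx"],p["fy"],p["cx"],p["cy"],p["rvec"],p["tvec"])
    for t in ["jig","pin_large_top","pin_square_top","pin_small_top"]:
        print(t,[(np.round(d["xy"],1).tolist(),round(d["conf"],2)) for d in tip_of(t,p)])
E
```

```text
pics
{'time': 0.0, 'q': array([-1.44483433,  0.38385055,  0.0438081 ,  1.59958295, -0.0179036 ,
        1.16120492, -0.04994117]), 'qd': array([ 9.43987866e-04,  1.78573370e-03,  3.84719611e-04,  8.30149107e-04,
       -1.28796631e-03,  1.84759884e-04,  2.91958271e-05]), 'joint_torque': array([ 4.19305225e-04, -4.33469045e+01,  1.02488134e+00, -2.49509865e+01,
        1.06409990e-02,  1.14369820e-02, -1.99931821e-05]), 'eef_pos': array([144.09308817, 633.32449971, 403.27195137]), 'ee_rot': array([3.14146240e+00, 2.65054609e-03, 1.34709515e+00]), 'wrist_force': array([ 0.88717695, -0.34701193, -0.04233819]), 'torque': array([-0.03960295, -0.00023093, -0.0192312 ]), 'gripper_width': 1.00231010844701}
scene 484.9116244990399 484.9116244990399 267.90162314526634 210.876193532322 [ 1.92786015  1.70255196 -0.57292331] [-116.77187863 -359.57238929 1337.82159327]
jig [([336.5, 210.5], 0.88), ([187.0, 264.8], 0.71), ([139.6, 162.5], 0.66), ([194.9, 231.3], 0.51)]
pin_large_top [([132.6, 137.1], 0.65), ([365.2, 191.6], 0.44), ([204.5, 270.0], 0.43)]
pin_square_top [([203.4, 274.4], 0.69), ([322.6, 180.0], 0.62), ([117.0, 165.4], 0.61), ([192.2, 228.9], 0.4)]
pin_small_top [([153.2, 262.4], 0.59), ([156.8, 153.7], 0.4), ([332.7, 217.7], 0.38)]
top 447.3384179765713 447.3384179765713 274.3566297561379 207.04593428523233 [ 2.15775285 -2.11615951  0.17171616] [  23.21156024  514.94147182 1057.22172635]
jig [([209.7, 221.4], 0.87), ([334.9, 183.8], 0.84), ([378.3, 298.6], 0.83)]
pin_large_top [([180.6, 223.4], 0.65), ([326.4, 160.6], 0.64), ([389.3, 320.3], 0.42)]
pin_square_top [([217.2, 239.2], 0.52), ([331.4, 199.0], 0.5), ([401.9, 287.0], 0.47)]
pin_small_top [([215.9, 202.5], 0.55), ([363.8, 177.4], 0.53), ([362.6, 292.0], 0.53)]
```

View pics/scene0.png

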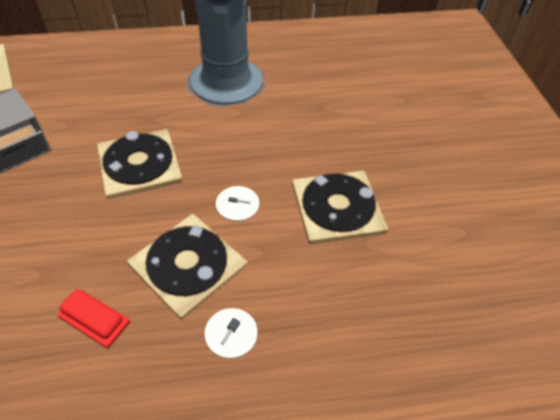

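View pics/top0.png

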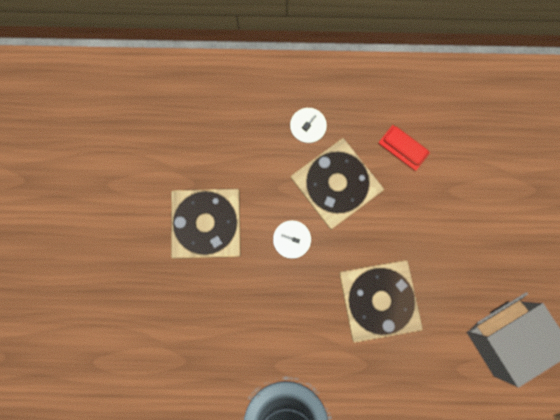

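```bash
cat > h.py <<'E'
import cv2, numpy as np, pickle
def ray(p,uv):
    R=cv2.Rodrigues(np.array(p["rvec"],float))[0]; t=np.array(p["tvec"],float).ravel()
    x=(uv[0]-p["cx"])/p["fx"]; y=(uv[1]-p["cy"])/p["fy"]
    if p.get("fish"):
        rr=np.hypot(x,y); s=np.sin(rr)/max(rr,1e-9); d=np.array([x*s,y*s,np.cos(rr)])
    else: d=np.array([x,y,1.])
    return -R.T@t, R.T@d
def at(p,uv,z):
    c,d=ray(p,uv); return c+d*(z-c[2])/d[2]
def proj(p,X):
    R=cv2.Rodrigues(np.array(p["rvec"],float))[0]; t=np.array(p["tvec"],float).ravel()
    c=R@np.array(X,float)+t
    if p.get("fish"):
        h=np.hypot(c[0],c[1]); th=np.arctan2(h,c[2]); return np.array([p["cx"]+p["fx"]*th*c[0]/max(h,1e-9),p["cy"]+p["fy"]*th*c[1]/max(h,1e-9)])
    return np.array([p["cx"]+p["fx"]*c[0]/c[2],p["cy"]+p["fy"]*c[1]/c[2]])
E
python3 - <<'E'
from h import *
p=pickle.load(open("pics/top0.pkl","rb"))
for n,uv,z in [("jigA",(209.7,221.4),0),("jigB",(334.9,183.8),0),("jigC",(378.3,298.6),0),("LA",(180.6,223.4),42),("LB",(326.4,160.6),42),("LC",(389.3,320.3),42),("SqA",(217.2,239.2),42),("SqB",(331.4,199),42),("SqC",(401.9,287),42),("smA",(215.9,202.5),42),("smB",(363.8,177.4),42),("smC",(362.6,292),42)]:
    X=at(p,uv,z); print(n,X.round(1),np.hypot(*X[:2]).round(1))
i=p["pixels"][:,:,::-1]
cv2.imwrite("pics/topz.png",cv2.resize(i[120:360,150:450],None,fx=2.5,fy=2.5,interpolation=cv2.INTER_CUBIC))
E
```

```text
jigA [481.1 196.6   0. ] 519.7
jigB [ 584.8 -121.2    0. ] 597.2
jigC [ 297.2 -227.7    0. ] 374.4
LA [469.4 261.2  42. ] 537.2
LB [634.4 -94.5  42. ] 641.4
LC [ 249.  -243.1   42. ] 348.0
SqA [432.6 170.4  42. ] 464.9
SqB [ 537.1 -106.8   42. ] 547.7
SqC [ 327.  -274.8   42. ] 427.2
smA [522.8 177.2  42. ] 552.0
smB [ 593.2 -187.3   42. ] 622.1
smC [ 313.4 -180.9   42. ] 361.9
```

View pics/topz.png

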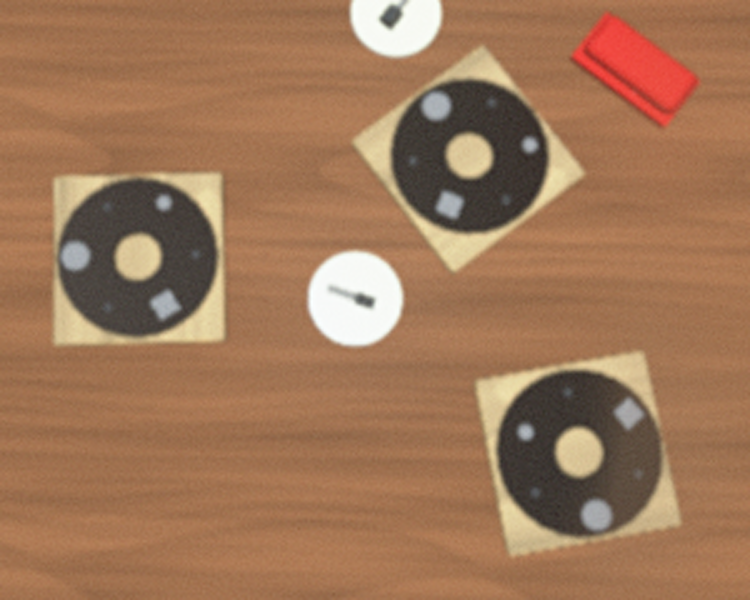

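Candidates for the jig in the top image are A (206,223), B (337,182) and C (381,301). At about 520, 597 and 374 mm from the base, B is the farthest. Next I refine its pose and check calibration against the base.

Run:
```python
from plant import r, read_camera, cut_out, tip_of
from h import *
from scipy.optimize import least_squares
P={}
obs=[]
for n in ["top","scene"]:
    p=pickle.load(open(f"pics/{n}0.pkl","rb"));P[n]=p
    print(n,"base",proj(p,[0,0,0]).round(1),"tcp",proj(p,[144,633,403]).round(1))
    R=cv2.Rodrigues(np.array(p["rvec"]))[0]; print("cam pos",(-R.T@np.array(p["tvec"]).ravel()).round())
# bright grey blob centroid near jig B pins
def blob(p,uv,rad=9):
    g=p["pixels"].astype(float); 
    m=(g.min(2)>95)&(g.max(2)-g.min(2)<45)
    yy,xx=np.mgrid[:420,:560]; m&=np.hypot(xx-uv[0],yy-uv[1])<rad
    w=m*1.; return np.array([(xx*w).sum()/w.sum(),(yy*w).sum()/w.sum()]),int(w.sum())
ob={"top":dict(L=(324.4,162),Q=(330,202),S=(362,178)),"scene":dict(L=(205,272),Q=(196,231),S=(155,261))}
for n in ob:
    for k in ob[n]:
        c,a=blob(P[n],ob[n][k]); print(n,k,c.round(1),a,at(P[n],c,42).round(1)); ob[n][k]=c
ang=dict(L=0,Q=2*np.pi/3,S=-2*np.pi/3)
def pts(v,z=41):
    return {k:np.array([v[0]+58*np.cos(v[2]+a),v[1]+58*np.sin(v[2]+a),z]) for k,a in ang.items()}
for cams in (["top"],["scene"],["top","scene"]):
    f=lambda v:np.concatenate([proj(P[n],pts(v)[k])-ob[n][k] for n in cams for k in ang])
    s=least_squares(f,[585,-121,0.5]); print(cams,s.x.round(3),f(s.x).round(1)); print({k:x.round(1).tolist() for k,x in pts(s.x).items()})
```

```text
top base [284.2 424.9] tcp [-122.3  400.6]
cam pos [ 338.   31. 1126.]
scene base [225.6  80.5] tcp [530.  -60.4]
cam pos [1114.  -40.  831.]
top L [324.  161.9] 113 [630.8 -88.6  42. ]
top Q [329.4 201.6] 94 [ 530.6 -102.    42. ]
top S [362.1 177.7] 35 [ 592.4 -183.1   42. ]
scene L [204.7 272.4] 180 [632.  -84.7  42. ]
scene Q [195.5 230.7] 121 [533.2 -98.2  42. ]
scene S [154.8 260.3] 49 [ 593.8 -177.7   42. ]
['top'] [ 584.829 -124.722    0.656] [ 0.3  0.1  0.2 -0.2 -0.4  0. ]
{'L': [630.8, -89.3, 41.0], 'Q': [531.2, -102.6, 41.0], 'S': [592.5, -182.2, 41.0]}
['scene'] [ 585.645 -120.292    0.657] [-0.1  0.1  0.  -0.2  0.   0.1]
{'L': [631.6, -84.9, 41.0], 'Q': [532.0, -98.2, 41.0], 'S': [593.4, -177.8, 41.0]}
['top', 'scene'] [ 585.169 -121.956    0.657] [-0.9 -0.  -0.9 -0.3 -1.6 -0.1 -1.  -0.  -0.8 -0.3 -0.8 -0. ]
{'L': [631.1, -86.5, 41.0], 'Q': [531.5, -99.9, 41.0], 'S': [592.9, -179.4, 41.0]}
```

Request:
jog_arm --motion "0 -0.02 0.0187 0 0; 0 -0.04 0.0373 0 0; 0 -0.04 0.0373 0 0; 0 -0.04 0.0373 0 0; 0 -0.04 0.0373 0 0; 0 -0.04 0.0373 0 0; 0 -0.04 0.0373 0 0; 0 -0.04 0.0373 0 0; 0 -0.04 0.0373 0 0" --newtons 40

```text
time: 1.62
eef_pos: [378.7, 230.2, 405.2]
ee_rot: [3.141, -0.001, 1.347]
wrist_force: [-0.8, 0.8, 0.5]
gripper_width: 0.0
```

Request:
jog_arm --motion "0 -0.037 0.035 0 0; 0 -0.037 0.035 0 0; 0 -0.037 0.035 0 0; 0 -0.037 0.035 0 0; 0 -0.037 0.035 0 0; 0 -0.037 0.035 0 0; 0 -0.035 0.033 0 0; 0 -0.02 0.018 0 0; 0 0 0 0 0; 0 0 0 0 0"

```text
time: 2.88
eef_pos: [570.8, -95.0, 404.4]
ee_rot: [-3.141, -0.001, 1.348]
wrist_force: [0.0, 0.3, 1.1]
gripper_width: -0.0
```

Run:
```python
from plant import r, read_camera, cut_out, tip_of
from h import *
for n in ["wrist","top"]:
    p=read_camera(n); 
    if n=="wrist": p["fish"]=1
    pickle.dump(p,open(f"pics/{n}1.pkl","wb"))
    cv2.imwrite(f"pics/{n}1.png",p["pixels"][:,:,::-1])
    if n=="wrist":
      R=cv2.Rodrigues(np.array(p["rvec"]))[0]; print("cam pos",(-R.T@np.array(p["tvec"]).ravel()).round(),R[2],p["fx"],p["cx"],p["cy"])
      for t in ["jig","pin_large_top","pin_square_top","pin_small_top"]:
        print(t,[(np.round(d["xy"],1).tolist(),round(d["conf"],2),at(p,d["xy"],0 if t=="jig" else 42).round(1).tolist()) for d in tip_of(t,p)])
s=r.read_state();print(s["time"],s["eef_pos"],s["ee_rot"],s["q"])
```

```text
cam pos [496. -79. 373.] [ 0.29304943 -0.06685552 -0.95375698] 325.19226210127806 276.6810394329258 205.79526923054584
jig [([487.8, 60.4], 0.96, [477.5, 206.1, 0.0]), ([254.7, 189.7], 0.92, [584.8, -126.4, 0.0])]
pin_large_top [([293.6, 232.2], 0.84, [631.0, -91.1, 42.0]), ([324.5, 47.3], 0.68, [445.5, -19.0, 42.0]), ([537.4, 54.2], 0.61, [473.8, 264.0, 42.0])]
pin_square_top [([264.3, 143.5], 0.94, [529.5, -100.0, 42.0]), ([81.1, 23.2], 0.8, [336.3, -270.9, 42.0]), ([479.2, 15.5], 0.57, [425.0, 175.2, 42.0])]
pin_small_top [([494.1, 99.5], 0.55, [526.2, 174.6, 42.0]), ([206.9, 215.6], 0.4, [591.3, -179.4, 42.0])]
3.175 [570.86659602 -95.01140952 404.73425541] [-3.14142791e+00 -7.41440162e-04  1.34887331e+00] [-0.49786646  0.29464562  0.70524379  1.80055789 -0.21122357  1.12291088
  1.62720928]
```

View pics/wrist1.png

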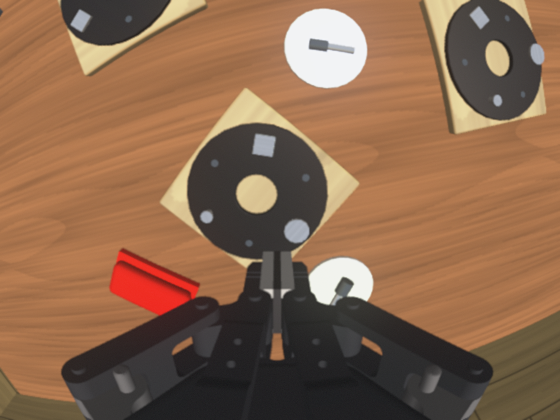

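View pics/top1.png

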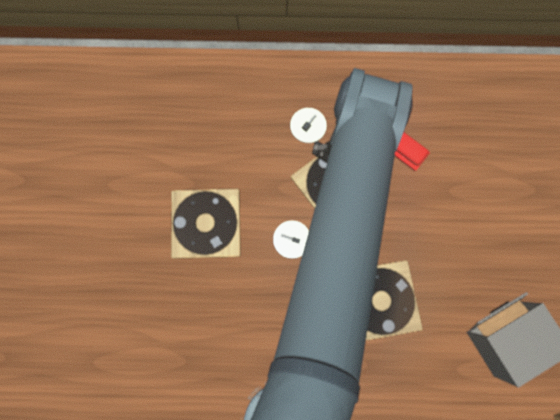

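Run:
```python
from h import *
from scipy.optimize import least_squares
p=pickle.load(open("pics/wrist1.pkl","rb"))
print("tip proj",proj(p,[570.87,-95,404.7-173]),proj(p,[570.87,-95,404.7-180]),proj(p,[570.87,-95,404.7-160]))
g=p["pixels"].astype(float); m0=(g.min(2)>105)&(g.max(2)-g.min(2)<45)
yy,xx=np.mgrid[:420,:560]
ob={}
for k,uv,rad in [("L",(296.5,231.5),16),("Q",(264,145.5),16),("S",(206.5,216.5),10)]:
    m=m0&(np.hypot(xx-uv[0],yy-uv[1])<rad); ob[k]=np.array([xx[m].mean(),yy[m].mean()]); print(k,ob[k].round(1),m.sum(),at(p,ob[k],42).round(1))
ang=dict(L=0,Q=2*np.pi/3,S=-2*np.pi/3)
pts=lambda v:{k:np.array([v[0]+58*np.cos(v[2]+a),v[1]+58*np.sin(v[2]+a),v[3] if len(v)>3 else 41]) for k,a in ang.items()}
f=lambda v:np.concatenate([proj(p,pts(v)[k])-ob[k] for k in ang])
s=least_squares(f,[585,-121,0.65]); print(s.x.round(3),f(s.x).round(1)); print({k:x.round(1).tolist() for k,x in pts(s.x).items()})
cv2.imwrite("pics/w1c.png",cv2.resize(p["pixels"][80:290,150:370,::-1],None,fx=3.4,fy=2.8,interpolation=cv2.INTER_CUBIC))
```

```text
tip proj [279.46076962 268.78176251] [279.36073718 262.25952728] [279.66672464 282.31194071]
L [296.3 230.6] 478 [629.7 -87.7  42. ]
Q [263.7 144.8] 441 [ 530.7 -101.    42. ]
S [206.2 216.4] 126 [ 592.  -180.4   42. ]
[ 584.411 -123.174    0.658] [ 0.1  0.1 -0.1 -0.   0.  -0.1]
{'L': [630.3, -87.7, 41.0], 'Q': [530.8, -101.2, 41.0], 'S': [592.2, -180.7, 41.0]}
```

View pics/w1c.png

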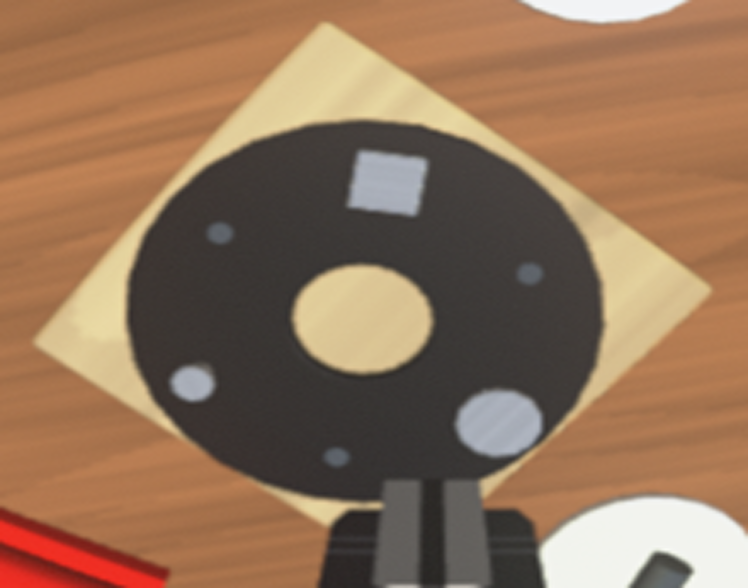

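Jig B's candidates check out: the pin order is anticlockwise large, square, small, and the crop shows the right heads. Moving above the large pin.

Request:
jog_arm --motion "0 0.0105 0.0284 0 0; 0 0.011 0.0284 0 0; 0 0 0 0.03 0; 0 0 0 0.04 0; 0 0 0 0.04 0; 0 0 0 0.03 0; 0 0 0 0.02 0; 0 0 0 0 0; 0 0 0 0 0"

```text
time: 4.3
eef_pos: [631.9, -87.9, 246.0]
ee_rot: [3.139, -0.0, 1.347]
wrist_force: [0.0, -0.1, 0.3]
gripper_width: 0.002
```

```bash
cat > look.py <<'E'
import sys
from plant import r, read_camera
from h import *
n=sys.argv[1]; p=read_camera("wrist"); p["fish"]=1; pickle.dump(p,open(f"pics/{n}.pkl","wb"))
cv2.imwrite(f"pics/{n}.png",cv2.resize(p["pixels"][120:360,130:430,::-1],None,fx=2.5,fy=2.5,interpolation=cv2.INTER_CUBIC))
s=r.read_state(); print(s["time"],s["eef_pos"].round(1),s["wrist_force"].round(2),s["ee_rot"])
e=s["eef_pos"]; print("tip",proj(p,[e[0],e[1],e[2]-173]).round(1))
for k,X in dict(L=(631,-86.5,42),Q=(531.3,-100,42),S=(592.7,-179.5,42)).items(): print(k,proj(p,X).round(1))
E
python3 look.py w2
```

```text
4.35 [632.1 -88.  246.4] [0.92 1.23 0.63] [ 3.13843693e+00 -4.43979832e-04  1.34704039e+00]
tip [279.7 267.9]
L [281.4 239.7]
Q [214.5  71.9]
S [118.3 211.8]
```

View pics/w2.png

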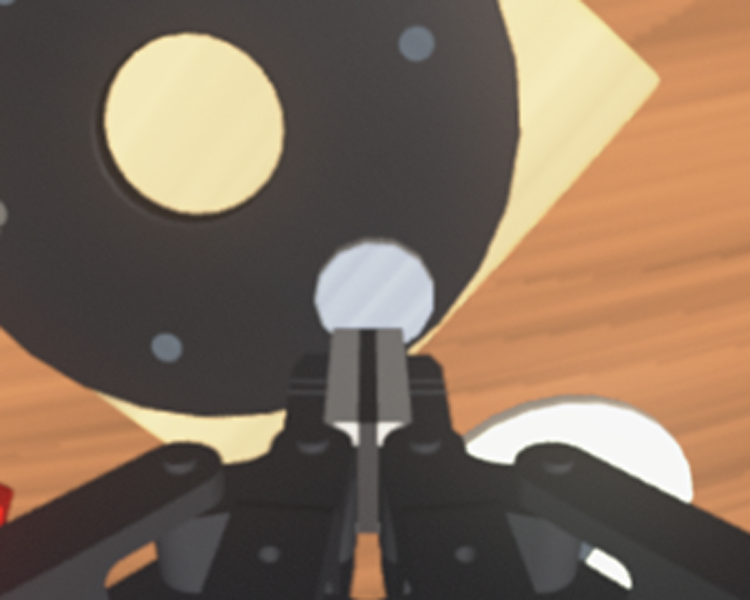

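Run:
```python
from h import *
p=pickle.load(open("pics/w2.pkl","rb"))
e=np.array([632.1,-88,246.4]);c,s=np.cos(1.347),np.sin(1.347);tx=np.array([c,s,0]);ty=np.array([s,-c,0])
for d in (165,173,180):
  print(d,[proj(p,e+ty*k-[0,0,d]).round(1).tolist() for k in (-11,0,11)])
g=p["pixels"].astype(float); m=(g.min(2)>150)&(g.max(2)-g.min(2)<60); yy,xx=np.mgrid[:420,:560]
m&=(np.hypot(xx-280,yy-237)<26)&(yy<250)
c_,_=cv2.findContours(m.astype(np.uint8),0,1); q=max(c_,key=len)[:,0]; q=q[q[:,1]<247]
print(cv2.fitEllipse(q), cv2.minEnclosingCircle(q))
for X in [(631,-86.5,42)]:
  print([proj(p,np.array(X)+14*np.array(d)).round(1).tolist() for d in [-tx,tx,-ty,ty]])
```

```text
165 [[279.9, 255.2], [279.8, 276.1], [279.7, 295.5]]
173 [[279.8, 247.7], [279.7, 267.9], [279.6, 286.8]]
180 [[279.7, 241.8], [279.6, 261.4], [279.5, 279.8]]
((279.4707336425781, 238.08067321777344), (42.18068313598633, 45.88547134399414), 87.8543701171875) ((279.34783935546875, 238.0), 23.43341636657715)
[[257.2, 239.7], [305.6, 239.7], [281.5, 216.9], [281.3, 261.2]]
```

Request:
jog_arm --motion "0 0.0013 -0.002 0 0; 0 0 0 0.01 0; 0 0 0 0.01 0; 0 0 0 0.006 0; 0 0 0 0 0; 0 0 0 0 0"

```text
time: 5.1
eef_pos: [629.6, -86.1, 218.7]
ee_rot: [3.141, 0.0, 1.347]
wrist_force: [-0.2, -0.5, -0.5]
gripper_width: -0.0
```

Request:
jog_arm --motion "0 0 0 0.002 0; 0 0 0 0.001 0; 0 0 0 0.001 0; 0 0 0 0.001 0; 0 0 0 0 0; 0 0 0 0 0"

```text
time: 5.85
eef_pos: [629.7, -86.1, 213.9]
ee_rot: [3.141, -0.0, 1.347]
wrist_force: [-0.7, 0.3, 4.5]
gripper_width: 0.001
```

Request:
jog_arm --motion "0 0 0 0.001 0; 0 0 0 0.001 0; 0 0 0 0.001 0; 0 0 0 0.001 0; 0 0 0 0.001 0; 0 0 0 0 0; 0 0 0 0 0"

```text
time: 6.72
eef_pos: [629.6, -86.0, 208.5]
ee_rot: [3.141, 0.0, 1.347]
wrist_force: [0.0, 0.6, 1.9]
gripper_width: -0.001
```

Request:
jog_arm --motion "0 0 0 0.001 0; 0 0 0 0.001 0; 0 0 0 0 0"

```text
time: 7.1
eef_pos: [629.6, -86.0, 206.7]
ee_rot: [3.141, 0.0, 1.347]
wrist_force: [1.1, -0.3, 2.9]
gripper_width: -0.001
```

Request:
jog_arm --motion "0 0 0 0.001 0; 0 0 0 0 0; 0 0 0 0 0"

```text
time: 7.48
eef_pos: [629.7, -86.1, 206.6]
ee_rot: [3.142, -0.001, 1.347]
wrist_force: [-1.2, 1.0, 7.1]
gripper_width: -0.003
```

Request:
jog_arm --motion "0 0 0 0.001 0; 0 0 0 0 0; 0 0 0 0 0"

```text
time: 7.85
eef_pos: [629.8, -86.3, 206.5]
ee_rot: [-3.141, -0.001, 1.347]
wrist_force: [-3.2, 0.8, 12.8]
gripper_width: 0.0
```

Request:
jog_arm --motion "0 0 0 0.001 0; 0 0 0 0 0; 0 0 0 0 0"

```text
time: 8.22
eef_pos: [629.8, -86.4, 206.5]
ee_rot: [-3.141, -0.002, 1.347]
wrist_force: [-4.8, 1.3, 17.5]
gripper_width: 0.001
```

Request:
jog_arm --motion "0 0 0 -0.003 0; 0 0 0 -0.01 0; 0 0 0 -0.03 0; 0 0 0 -0.03 0; 0 0 0 0 0; 0 0 0 0 0"

```text
time: 8.98
eef_pos: [628.9, -85.7, 275.7]
ee_rot: [-3.14, 0.0, 1.347]
wrist_force: [0.1, 0.2, -0.9]
gripper_width: -0.002
```

```bash
python3 look.py w3
```

```text
9.025 [628.7 -85.6 275.1] [-0.09 -0.29 -0.41] [-3.13862531e+00  3.49151957e-04  1.34727883e+00]
tip [279.9 267.7]
L [278.7 228.1]
Q [221.5  83.7]
S [136.  204.2]
```

View pics/w3.png

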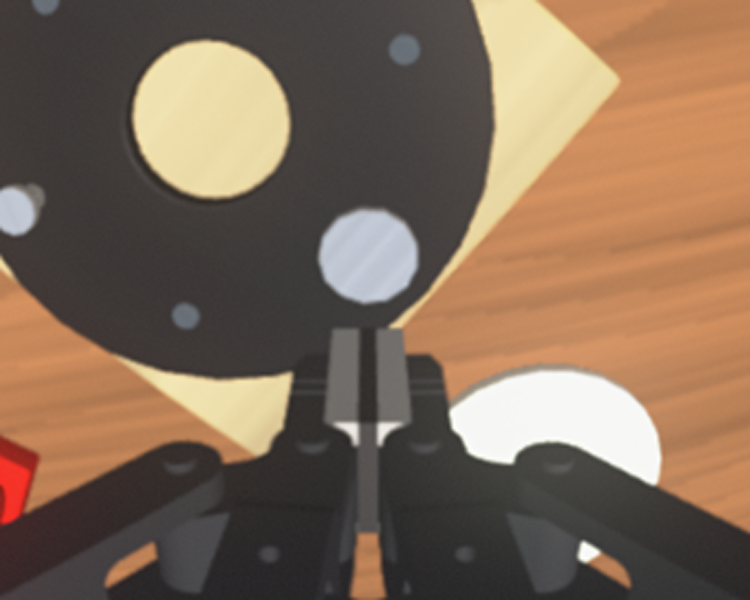

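Large head flush in the picture; the small pin still shows a raised stem. Now the square one.

Request:
jog_arm --motion "0 -0.0118 -0.0306 0 0; 0 -0.0118 -0.0306 0 0; 0 -0.012 -0.0306 0 0; 0 0 0 0 0; 0 0 0 0.015 0; 0 0 0 0.015 0; 0 0 0 0 0; 0 0 0 0 0"

```text
time: 10.02
eef_pos: [532.5, -100.4, 246.2]
ee_rot: [-3.141, 0.001, 1.347]
wrist_force: [-0.2, 0.2, 1.0]
gripper_width: 0.003
```

```bash
python3 look.py w4
```

```text
10.075 [ 532.6 -100.5  246.7] [0.04 0.08 0.37] [3.14119752e+00 4.08446864e-04 1.34715971e+00]
tip [280.  268.8]
L [328.  357.9]
Q [279.9 240.6]
S [188.8 338.9]
```

View pics/w4.png

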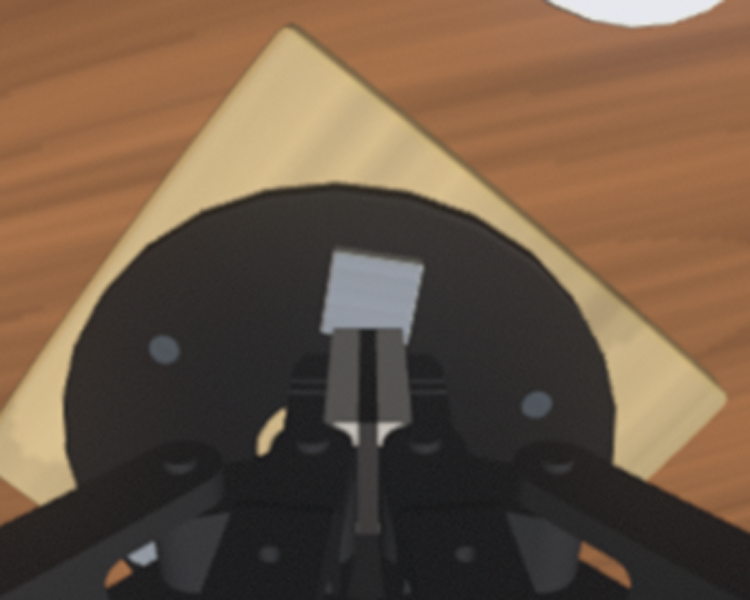

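Request:
jog_arm --motion "0 0.0009 -0.002 0 0; 0 0 0 0.01 0; 0 0 0 0.01 0; 0 0 0 0.008 0; 0 0 0 0.002 0; 0 0 0 0.002 0; 0 0 0 0 0; 0 0 0 0 0"

```text
time: 11.08
eef_pos: [530.6, -99.1, 214.9]
ee_rot: [3.141, -0.0, 1.347]
wrist_force: [-0.1, -0.1, -0.0]
gripper_width: 0.0
```

Request:
jog_arm --motion "0 0 0 0.001 0; 0 0 0 0.001 0; 0 0 0 0.001 0; 0 0 0 0.001 0; 0 0 0 0.001 0; 0 0 0 0.001 0; 0 0 0 0 0; 0 0 0 0 0"

```text
time: 12.08
eef_pos: [530.6, -99.0, 208.7]
ee_rot: [3.141, 0.0, 1.347]
wrist_force: [1.6, -0.9, 1.6]
gripper_width: 0.003
```

Request:
jog_arm --motion "0 0 0 0.001 0; 0 0 0 0 0; 0 0 0 0 0"

```text
time: 12.45
eef_pos: [530.6, -99.1, 207.7]
ee_rot: [3.141, 0.0, 1.347]
wrist_force: [1.5, 1.0, 2.4]
gripper_width: -0.003
```

Request:
jog_arm --motion "0 0 0 0.001 0; 0 0 0 0.001 0; 0 0 0 0 0; 0 0 0 0 0"

```text
time: 12.95
eef_pos: [530.7, -99.2, 206.5]
ee_rot: [3.141, -0.001, 1.347]
wrist_force: [-0.3, -0.0, 8.4]
gripper_width: 0.003
```

Request:
jog_arm --motion "0 0 0 0.001 0; 0 0 0 0 0; 0 0 0 0 0"

```text
time: 13.32
eef_pos: [530.8, -99.4, 206.4]
ee_rot: [-3.141, -0.002, 1.347]
wrist_force: [-3.2, 0.5, 14.5]
gripper_width: 0.004
```

Request:
jog_arm --motion "0 0 0 0.001 0; 0 0 0 0 0; 0 0 0 0 0"

```text
time: 13.7
eef_pos: [530.9, -99.6, 206.4]
ee_rot: [-3.141, -0.002, 1.346]
wrist_force: [-4.4, 1.8, 22.4]
gripper_width: 0.003
```

Request:
jog_arm --motion "0 0 0 -0.003 0; 0 0 0 -0.01 0; 0 0 0 -0.03 0; 0 0 0 0 0; 0 -0.0216 0.0261 0 0; 0 -0.0216 0.0261 0 0; 0 -0.0216 0.0261 0 0; 0 0 0 0 0; 0 0 0 0 0"

```text
time: 14.82
eef_pos: [591.4, -178.9, 245.3]
ee_rot: [-3.138, -0.001, 1.347]
wrist_force: [-0.3, 0.1, -0.1]
gripper_width: 0.001
```

```bash
python3 look.py w5
```

```text
14.875 [ 591.4 -178.3  245.4] [ 0.12  0.12 -0.53] [-3.13835509e+00 -9.07828067e-04  1.34786978e+00]
tip [280.8 269.1]
L [431.3 266.6]
Q [396.1 113.2]
S [278.8 246.4]
```

View pics/w5.png

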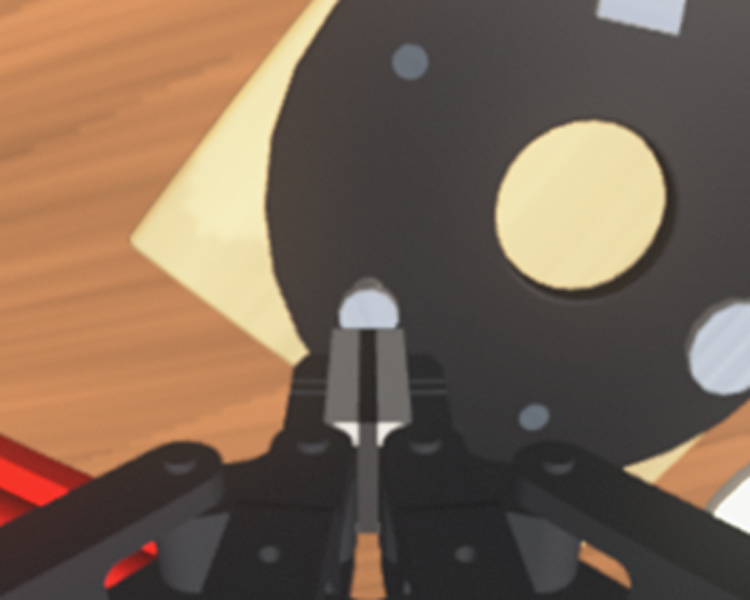

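Request:
jog_arm --motion "0 0 0 0.01 0; 0 0 0 0.01 0; 0 0 0 0.008 0; 0 0 0 0.002 0; 0 0 0 0 0; 0 0 0 0 0"

```text
time: 15.62
eef_pos: [592.5, -179.8, 216.9]
ee_rot: [3.141, 0.0, 1.347]
wrist_force: [-0.6, -0.7, -0.5]
gripper_width: -0.005
```

```bash
python3 look.py w6; python3 -c "
from h import *
for n in ['scene']:
    from plant import read_camera
    p=read_camera(n); cv2.imwrite('pics/s6.png',cv2.resize(p['pixels'][190:340,90:290,::-1],None,fx=4,fy=4,interpolation=cv2.INTER_CUBIC))"
```

```text
15.675 [ 592.5 -179.8  216.9] [-0.26 -0.21 -0.75] [3.14084325e+00 2.98541705e-04 1.34685963e+00]
tip [280.  267.8]
L [452.5 285.8]
Q [419.2 111.1]
S [280.7 266.3]
```

View pics/w6.png

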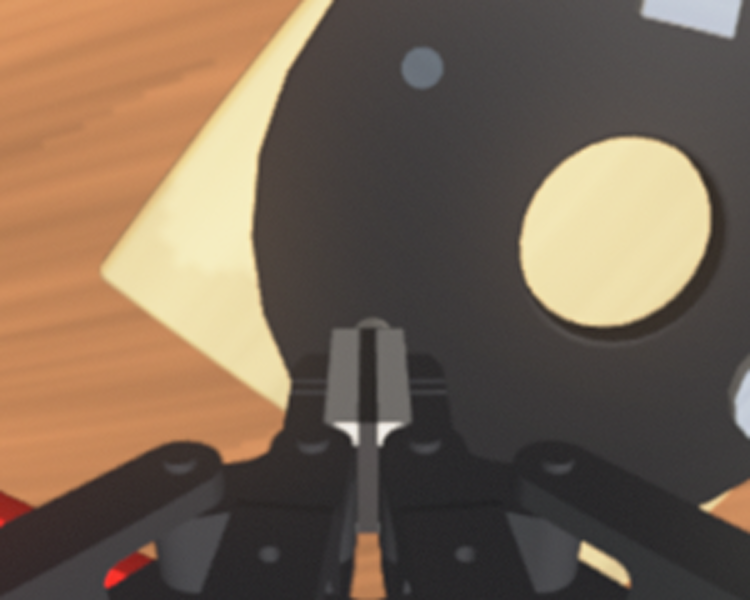

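View pics/s6.png

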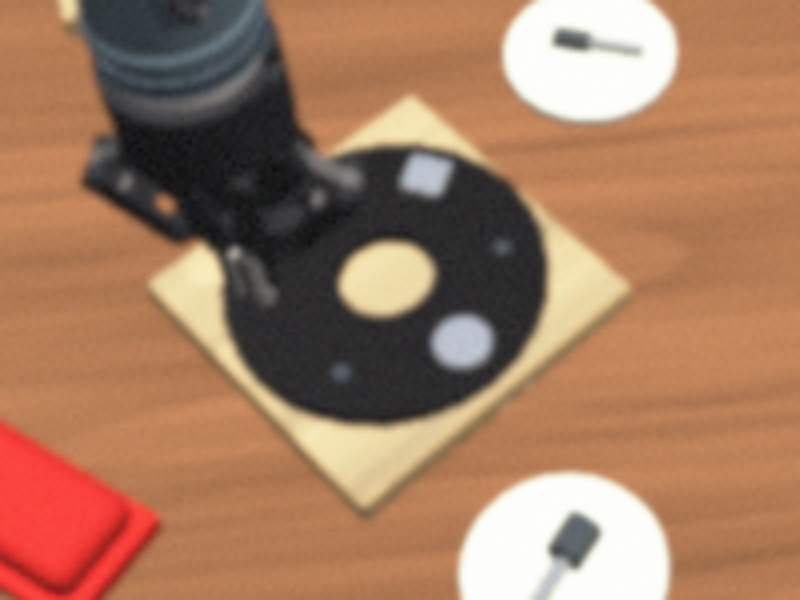

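Request:
jog_arm --motion "0 0.001 -0.002 0 0; 0 0 0 0 0; 0 0 0 0.002 0; 0 0 0 0.001 0; 0 0 0 0.001 0; 0 0 0 0 0; 0 0 0 0 0"

```text
time: 16.6
eef_pos: [590.8, -178.2, 212.8]
ee_rot: [3.141, -0.0, 1.347]
wrist_force: [-0.8, 0.6, 3.8]
gripper_width: 0.003
```

Request:
jog_arm --motion "0 0 0 0.001 0; 0 0 0 0.001 0; 0 0 0 0.001 0; 0 0 0 0.001 0; 0 0 0 0 0; 0 0 0 0 0"

```text
time: 17.35
eef_pos: [590.7, -178.1, 208.5]
ee_rot: [3.141, 0.0, 1.347]
wrist_force: [0.3, 1.2, 3.2]
gripper_width: 0.005
```

Request:
jog_arm --motion "0 0 0 0.001 0; 0 0 0 0.001 0; 0 0 0 0 0; 0 0 0 0 0"

```text
time: 17.85
eef_pos: [590.7, -178.2, 206.6]
ee_rot: [3.141, 0.0, 1.347]
wrist_force: [0.3, -0.2, 2.3]
gripper_width: 0.003
```

Request:
jog_arm --motion "0 0 0 0.001 0; 0 0 0 0 0; 0 0 0 0 0"

```text
time: 18.23
eef_pos: [590.7, -178.3, 206.5]
ee_rot: [3.142, -0.001, 1.347]
wrist_force: [-1.2, 2.0, 7.1]
gripper_width: 0.002
```

Request:
jog_arm --motion "0 0 0 0.001 0; 0 0 0 0.001 0; 0 0 0 0 0; 0 0 0 0 0"

```text
time: 18.73
eef_pos: [590.8, -178.6, 206.4]
ee_rot: [-3.141, -0.002, 1.347]
wrist_force: [-5.6, 2.8, 17.8]
gripper_width: 0.001
```

Request:
jog_arm --motion "0 0 0 -0.003 0; 0 0 0 -0.01 0; 0 0 0 -0.04 0; 0 0 0 -0.05 0; 0 0 -0.05 -0.05 0; 0 0 -0.05 0 0; 0 0 0 0 0; 0 0 0 0 0"

```text
time: 19.73
eef_pos: [498.6, -157.1, 350.8]
ee_rot: [3.141, -0.0, 1.347]
wrist_force: [-0.1, 0.1, 0.4]
gripper_width: -0.003
```

Run:
```python
from plant import r, read_camera
from h import *
p=read_camera("wrist"); cv2.imwrite("pics/w7.png",p["pixels"][:,:,::-1])
p=read_camera("scene"); cv2.imwrite('pics/s7.png',cv2.resize(p['pixels'][190:340,90:290,::-1],None,fx=4,fy=4,interpolation=cv2.INTER_CUBIC))
s=r.read_state(); print(s["time"],s["eef_pos"],s["wrist_force"])
```

```text
19.825 [ 499.84002367 -157.20300822  351.1212365 ] [0.62630803 0.1870359  0.09762743]
```

View pics/w7.png

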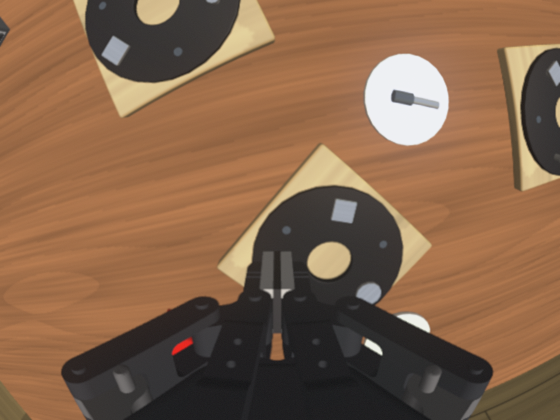

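View pics/s7.png

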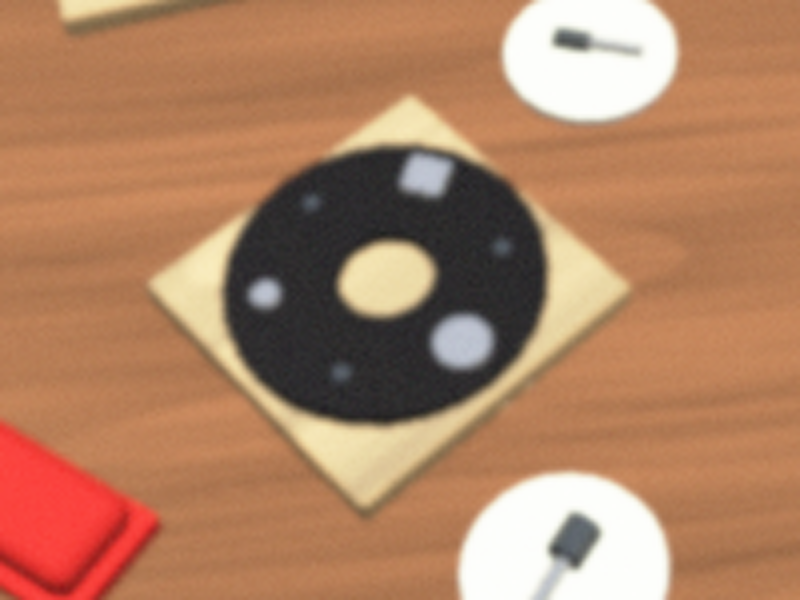

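Run:
```python
from plant import r, read_camera
from h import *
a=pickle.load(open("pics/scene0.pkl","rb")); b=read_camera("scene")
yy,xx=np.mgrid[:420,:560]
for k,uv in dict(L=(205,273),Q=(196,232),S=(155,262)).items():
    o=[]
    for p in (a,b):
        g=p["pixels"].astype(float); m=(g.min(2)>95)&(g.max(2)-g.min(2)<45)&(np.hypot(xx-uv[0],yy-uv[1])<10)
        o.append(np.array([xx[m].mean(),yy[m].mean()]))
    print(k,(o[1]-o[0]).round(2), "expect 9mm drop:",(proj(b,at(b,o[1],33)+[0,0,0])-proj(b,at(b,o[1],33)+[0,0,9])).round(2))
d=np.abs(a["pixels"].astype(int)-b["pixels"]).max(2); d[:200]=0
d=cv2.blur(d.astype(np.float32),(3,3)); ys,xs=np.where(d[200:350,60:280]>40); print(len(ys), (xs.min()+60,xs.max()+60,ys.min()+200,ys.max()+200) if len(ys) else "")
```

```text
L [0.53 2.46] expect 9mm drop: [0.41 2.47]
Q [0.5 1.9] expect 9mm drop: [0.46 2.62]
S [0.71 2.59] expect 9mm drop: [0.79 2.52]
312 (np.int64(151), np.int64(213), np.int64(226), np.int64(282))
```

```bash
python3 -c "
from plant import r
print(r.close_job()); print(r.read_state()['time'])"
```

```text
the job is handed in; nothing more can be done
None
the job is handed in; nothing more can be done
```

All three pins on the farthest jig (597 mm from the base) are pressed home in the order asked: large round, square, small round. I handed the job in at about 20 s, with the arm lifted clear and touching nothing.

- **Pins home:** Each pin slid at about 2–4 N and then hit a hard stop, with the flange 206.4–206.5 mm above the bench. That puts the fingertip at about 33 mm, the height given for fully home. I confirmed each stop with about 18–22 N and no further movement.
- **Camera check:** The head shifts in the scene camera fit a full drop for the large and small pins. The square head shifted 1.9 px where a 9 mm drop would give 2.6 px. I put this down to its starting partly pressed and to blob noise, because its force and height stop matched the other two.
- **Surroundings:** In a before-and-after comparison of the jig and the sanding block, the only changes were around the pins. The coasters look undisturbed in the last pictures, although that comparison did not fully cover them.
- **Disagreement:** At the start the top and scene cameras differed by about 4 mm in y on the jig's position. I used values between the two and corrected by the wrist camera.

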